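Find the deep slot and put the dough scraper away

ROBOT

A 6-joint arm with a two-finger parallel gripper is mounted at the origin on a cart in front of the work surface, level with it; the furniture and walls round the work are solid. World frame = base frame: x ahead of the robot, y to its left, z up, the work surface at z = 0. Lengths are in m, angles in degrees, forces in N, time in s.
With the tool pointing down it reaches from about 0.3 to 0.75 m from the base axis. Payload 8.5 kg.
Tool frame: the origin (TCP) lies on the centre line of the jaws, within the pads' length; the fingertips stand 19 mm ahead of it and the grasp point (between the pads) is the TCP (env.tcp_to_tips is the z of the fingertips in the tool frame, in m); z points along the fingers, y is the line along which they close (so a half turn about z gives the same grasp; the last joint's range is limited). The gripper opens to 85 mm and grips with 20 to 120 N. Pads are 22 mm wide; open, the fingers measure 114 mm over their backs; the gripper's body (76 mm by 85 mm) begins 54 mm behind the grasp point. The pads swing forward as they close: fully open they stand 13 mm farther back than shut.
Start: joints at [-80.632, 21.807, 74.336, -0, 83.858, -12.336], TCP at [0.203, -0.511, 0.25] pointing down, gripper open.
Joint ranges: [-178.18, 178.18], [-50.72, 133.34], [12.68, 142.11], [-81.47, 261.47], [9.98, 163.14], [-165.26, 165.26]. Speed limits (degrees/s): [136.94, 136.94, 180, 180, 180, 180].

INTERFACE

Orientations are given as a 3x3 rotation matrix whose columns are the frame's x, y, z axes.
In Python, from rig import env gives the robot as it stands.
- The arm moves only by the tool servo_tool, never from a script. Its argument "steps" is a list of rows, each an object of numbers: "tx", "ty", "tz": the shift along the world's x, y, z in cm; "yaw": the turn about the world's z in degrees; "claw": the finger opening in cm, from 0 to 8.54. In form: [{"tx": .., "ty": .., "tz": .., "yaw": .., "claw": ..}, ...]. A call has 1 to 20 rows; each row shifts and turns the commanded pose from where the row before left it; what a row does not reach is not made up. A row lasts 1/10 s, in which the tool goes at most 50 mm and 8.59 degrees, less where a joint would pass 70% of its speed; a pose out of reach is approached as far as the arm can. A call with a gripper value outside its range is refused whole. The fingers move at their own pace and stop on an object; "newtons" is the grip in N (left out, the last holds). Time passes only in rows, so rows that do not move let the fingers close. It gives the time, the measured TCP pose, the force, the opening and the grip force at its end, in the units of the state.
- env.observe(): the state, without advancing time (a new reading comes with each control period).
- env.get_image(name): name is "side" or "top"; returns (picture, depth): 400x640x3 uint8, red, green, blue; 400x640 float32, m along the optical axis (not along the pixel's ray), 0 where there is no reading.
- env.camera_model(name): a dict with "fovy" (degrees; the focal length in pixels is half the picture's height over the tangent of half this angle, whatever the lens; pixels are square), "cx", "cy" (the principal point, pixels), "T" (4x4, takes a point from camera to world coordinates). Camera axes: x right, y down, z forward; pixel columns grow to the right and rows downward; lengths in m; the calibration is good to about 2 mm. A picture is of the moment at which its call begins. camera_model takes no time and is no camera call.
- env.close_job(): hands the job in; it is judged then, once.
The state is a dict: "time_s": time; "q": joint angles; "qvel": joint speeds; "joint_efforts": joint torques, N m; "position": TCP position; "tool_rot": TCP orientation; "ft_force": force on the tool from outside, world axes, zero at the start; "wrist_torque": the same for the moment, N m; "grip_width": finger opening in m; "gripper_force": force on a finger pad.
Only numpy, scipy, OpenCV 4.12 (cv2) and the standard library are available. Lean on these libraries where they do the work, as an engineer would, in place of code of your own. Each camera call takes 0.05 s, during which the arm holds its last target. There are 200 camera calls.

TASK

Take the dough scraper with the blue handle from the white draining stand and put it away in the wooden slot block, blade down. The three slots look the same from outside, but only one is deep enough for the blade: feel for it gently, without ramming the blade down, and lower (do not drop) the scraper fully home in that slot, its handle only a centimetre or two above the block, then let go. Leave the salt shaker, the spice jar and the mug standing where they are.

Things in the scene. Friction and masses are not known exactly. Their poses are not given: they have to be found in the camera images.
- scraper_grip (a point): Centre of the scraper's blue bar handle: 20 mm thick (scraper x), 112 mm long (y), 32 mm high (z), flat sides; 90 mm above the blade's lower edge. Scraper z points from edge to handle. Mass 0.11 to 0.23 kg. At the start it leans 25 degrees, handle up and towards the stand's -x side (the robot's side); grasp the handle across its 20 mm.
- scraper_edge (a point): Middle of the lower, straight edge of the scraper's blade (same axes as scraper_grip).
- scraper: The whole dough scraper, 106 mm tall: a flat steel blade 3.5 mm thick (x) and 100 mm wide (y) that sticks 74 mm out of the handle. Origin and axes are those of scraper_edge.
- stand: White draining stand, fixed; base 105 x 136 mm, 8 mm high. Origin on the worktop under the line where the blade's edge rests (8 mm up). A sloping rest, 25 degrees off vertical, carries the blade's lower 50 mm from its -x side; a lip 16 mm above the worktop stands on the +x side of the edge. The scraper can be lifted straight up.
- slot_block: Pale wooden block, fixed, 114 (x) x 140 (y) x 80 mm; origin on the worktop under its centre. Three upright slots along its y, each 106 mm long, 6.5 mm wide, mouth bevelled 1.5 mm. Two end 28 mm below the mouth, one (it varies, unseen) 58 mm: there the handle's underside comes to 16 mm above the block, in the others it stays 46 mm above it.
- slot_near (a point): Centre of the mouth of the slot at x = -32 mm of the block (block axes), at the block's top, z = 80 mm.
- slot_mid (a point): Centre of the mouth of the middle slot, x = 0 of the block. The bottoms of the three slots are hard cork fillers (fill_a, fill_b, fill_c), whose places are not given.
- slot_far (a point): Centre of the mouth of the slot at x = +32 mm of the block.
- salt_mid (a point): Half-way up the salt shaker, a bystander 44 mm across, 90 mm tall, white with a grey cap.
- chilli_jar_mid (a point): Half-way up the spice jar with a yellow cap, a bystander 45 mm across, 100 mm tall.
- mug_mid (a point): In the white mug with a green band, a bystander 83 x 117 x 94 mm; 47 mm above its underside.
Not all that is in view belongs to the job. Leave any red look-alike of the scraper alone. Leave any green or red look-alike of the part that bears chilli_jar_mid alone.

How it is judged:
By the outcome, as a careful person would: the job done as asked, in the order asked, and still so for the second after the job is handed in, with the robot touching nothing.
It also fails if it takes over 54 s, if anything falls off the work surface, if the arm or the gripper's body presses on something with over 40 N, if the wrist force passes 120 N, or if a joint passes its speed limit or range.

## Working session

There is one attempt and no reset: what is moved stays moved. The work goes in short steps, Python scripts to look and compute and a tool call to move; the robot and the scene stay as the last step left them, time stands still between calls to the robot, and variables do not carry over. Pictures are saved under pics/ and viewed, at most 10 in all, crops included, and the job is handed in when it is done.

Besides the shell and the picture viewer there is one more tool, called in YAML: its name, and indented under it one key for each argument. servo_tool: Moves the arm, as the interface text tells. Its arguments: {"type":"object","properties":{"steps":{"type":"array"},"newtons":{"type":"number"}},"required":["steps"]}

```bash
mkdir -p pics; cat > h.py <<'E'
import numpy as np, cv2
from rig import env
def cloud(name):
    im,d=env.get_image(name); m=env.camera_model(name)
    f=200/np.tan(np.radians(m["fovy"])/2); v,u=np.mgrid[:400,:640]
    P=np.stack([(u-m["cx"])/f*d,(v-m["cy"])/f*d,d,np.ones_like(d)],-1)@np.array(m["T"]).T
    return im,d,P[...,:3]
E
python3 - <<'E'
from h import *
for n in("top","side"):
    im,d,P=cloud(n); cv2.imwrite(f"pics/{n}0.png",im[...,::-1]); np.savez(f"{n}0.npz",im=im,d=d,P=P)
    m=env.camera_model(n);print(n,m["fovy"],np.round(m["T"],3).tolist(),(d>0).mean())
    hsv=cv2.cvtColor(im,cv2.COLOR_RGB2HSV)
    b=cv2.inRange(hsv,(95,100,40),(130,255,255)); k,l,s,c=cv2.connectedComponentsWithStats(b)
    for i in range(1,k):
        if s[i,4]>60: print(s[i],np.round(np.median(P[(l==i)&(d>0)],0),3))
print(env.observe())
E
```

```text
top 55.01545373910977 [[0.02, -0.99, 0.138, 0.433], [-1.0, -0.022, -0.015, 0.048], [0.018, -0.138, -0.99, 0.993], [0.0, 0.0, 0.0, 1.0]] 0.99597265625
[  4  28  27  17 175] [0.841 0.665 0.252]
[   0   28   91   95 3908] [0.722 0.574 0.25 ]
[  43   61   90   82 2477] [0.731 0.543 0.142]
[408 105  20  17 124] [ 0.779 -0.204  0.022]
[214 209  49  21 539] [0.489 0.227 0.102]
side 56.639671303811866 [[-0.474, -0.499, 0.725, -0.218], [-0.88, 0.27, -0.39, 0.451], [-0.001, -0.823, -0.567, 0.704], [0.0, 0.0, 0.0, 1.0]] 0.91981640625
[ 542   62   43   64 1212] [ 0.486 -0.89   0.22 ]
[617  92  23  29 293] [ 0.515 -1.498  0.119]
[  15  156  108  113 6902] [0.688 0.622 0.183]
[554 203  15   9  69] [ 0.458 -1.171 -0.289]
[242 227  44  18 471] [0.482 0.228 0.097]
{'time_s': 0.1, 'q': array([-8.06326472e+01,  2.18376355e+01,  7.43800902e+01,  1.37455686e-03,
        8.38562708e+01, -1.23336461e+01]), 'qvel': array([ 0.03295281, -0.11658296, -0.07021568, -0.05645434, -0.01332574,
        0.04281424]), 'joint_efforts': array([ 3.76130178e-03, -4.49223340e+01, -2.31655025e+01, -1.37733946e-04,
        3.65080014e-03,  1.93237128e-06]), 'position': array([ 0.203353  , -0.51077462,  0.24977064]), 'tool_rot': array([[ 9.29127108e-01,  3.69760439e-01, -1.86672050e-04],
       [ 3.69760365e-01, -9.29126277e-01,  1.27814393e-03],
       [ 2.99165152e-04, -1.25658209e-03, -9.99999166e-01]]), 'ft_force': array([0.07373715, 0.30631278, 0.25323029]), 'wrist_torque': array([ 0.00665366,  0.00475241, -0.03333312]), 'gripper_force': 0.0, 'grip_width': 0.08536905012440041}
```

View pics/top0.png

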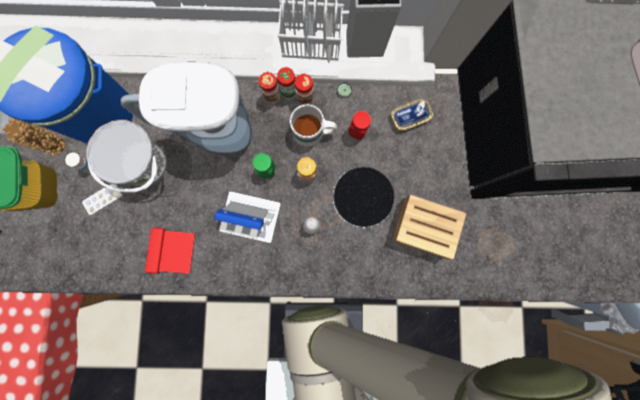

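View pics/side0.png

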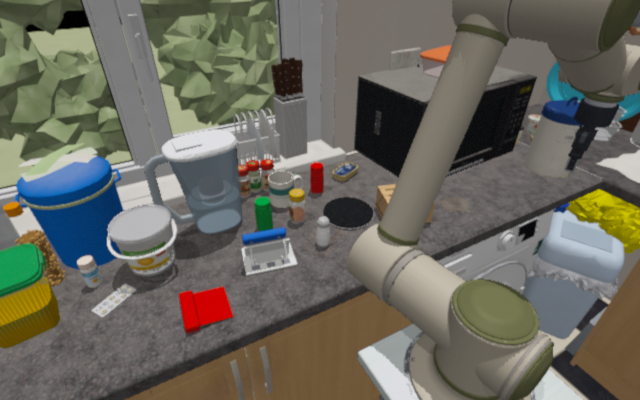

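The top view shows the blue handle at (240,219) on the stand, the salt shaker at (311,226), the yellow-cap jar at (306,168), the mug at (307,123) and the block at (431,227). The red scraper look-alike is at (170,250). In the side view the handle is at (264,236), and the arm hides most of the block.

```bash
cat >> h.py <<'E'
def handle(name,im,P,d):
    hsv=cv2.cvtColor(im,cv2.COLOR_RGB2HSV); b=cv2.inRange(hsv,(95,100,30),(130,255,255))>0
    return b&(d>0)
def line(p):
    c=p.mean(0); w,v=np.linalg.eigh(np.cov((p-c).T)); return c,v[:,-1]*np.sign(v[1,-1])
E
python3 - <<'E'
from h import *
for n,(r0,r1,c0,c1) in dict(top=(190,250,200,290),side=(215,260,230,300)).items():
    D=np.load(f"{n}0.npz");im,d,P=D["im"],D["d"],D["P"]
    m=handle(n,im,P,d); m[:r0]=0;m[r1:]=0;m[:,:c0]=0;m[:,c1:]=0
    p=P[m]; c,a=line(p); s=(p-c)@a; q=(p-c)@np.array([a[1],-a[0],0])
    print(n,len(p),"c",c.round(4),"ax",a.round(3),"yaw",np.degrees(np.arctan2(-a[0],a[1])).round(1),"s",np.percentile(s,[1,99]).round(4),"q",np.percentile(q,[1,99]).round(4),"z",np.percentile(p[:,2],[2,10,50,90,98]).round(4))
D=np.load("top0.npz");im,d,P=D["im"],D["d"],D["P"]
# block
m=(abs(P[...,2]-.08)<.006)&(P[...,1]<-.05)&(P[...,1]>-.35)&(P[...,0]<.6)&(P[...,0]>.3)
m=m.astype(np.uint8)
k,l,s,c=cv2.connectedComponentsWithStats(cv2.morphologyEx(m,cv2.MORPH_CLOSE,np.ones((5,5))))
i=1+np.argmax(s[1:,4]); print(s[i])
bm=(l==i)&(m>0); p=P[bm]; print("ztop",np.median(p[:,2]))
r=cv2.minAreaRect((p[:,:2]*1000).astype(np.float32)); print("block",r)
cv2.imwrite("pics/crop1.png",cv2.resize(im[180:270,190:480,::-1],None,fx=2.7,fy=2.7,interpolation=cv2.INTER_CUBIC))
# slots: dark pixels inside the top
g=cv2.cvtColor(im,cv2.COLOR_RGB2GRAY)
x,y,w,h,_=s[i]; bx=cv2.boxPoints(cv2.minAreaRect(np.argwhere(l==i)[:,::-1].astype(np.float32)))
ins=np.zeros(g.shape,np.uint8);cv2.fillPoly(ins,[bx.astype(int)],1);ins=cv2.erode(ins,np.ones((5,5)))
med=np.median(g[ins>0]);dk=((g<med*.75)&(ins>0)).astype(np.uint8)
M=env.camera_model("top");f=200/np.tan(np.radians(M["fovy"])/2);T=np.array(M["T"])
k,l2,s2,c2=cv2.connectedComponentsWithStats(dk)
for j in range(1,k):
    if s2[j,4]<30: continue
    vu=np.argwhere(l2==j); R=np.c_[(vu[:,1]-M["cx"])/f,(vu[:,0]-M["cy"])/f,np.ones(len(vu))]@T[:3,:3].T
    W=T[:3,3]+R*((.08-T[2,3])/R[:,2])[:,None]
    c,a=line(W[:,:2]); print("slot",s2[j],c.round(4),"yaw",np.degrees(np.arctan2(-a[0],a[1])).round(1),np.ptp((W[:,:2]-c)@a).round(4))
# others
hm=(P[...,2]>.06)&(P[...,0]<.75)&(P[...,0]>.3)&(abs(P[...,1])<.35)
k,l,s,c=cv2.connectedComponentsWithStats(hm.astype(np.uint8))
for j in range(1,k):
    if s[j,4]>30: q=P[l==j]; print(s[j],q.mean(0).round(3),q[:,2].max().round(3))
E
```

```text
top 536 c [0.4898 0.227  0.0993] ax [ 0.192  0.978 -0.081] yaw -11.1 s [-0.0541  0.0564] q [-0.0126  0.0138] z [0.0854 0.0908 0.1024 0.1064 0.1078]
side 469 c [0.4921 0.2272 0.0873] ax [-0.759  0.328  0.563] yaw 66.6 s [-0.167   0.0269] q [-0.0451  0.0494] z [-0.0034  0.0771  0.0972  0.1031  0.1043]
[ 396  195   70   64 2840]
ztop 0.08002812032128431
block ((483.8861083984375, -227.8689727783203), (141.49790954589844, 114.21968078613281), 72.69332885742188)
slot [414 206  43  16 134] [ 0.5141 -0.239 ] yaw -17.2 0.1052
slot [410 218  43  17 138] [ 0.4843 -0.2272] yaw -17.7 0.1053
slot [406 231  43  17 121] [ 0.4526 -0.2192] yaw -17.7 0.1048
[ 160   77   90   73 5337] [0.692 0.274 0.247] 0.993
[ 469   80   67  116 5322] [ 0.658 -0.341  0.216] 0.993
[290 114  47  27 302] [0.714 0.059 0.086] 0.993
[350 114  21  20 325] [ 0.729 -0.055  0.096] 0.993
[253 153  21  21 355] [0.623 0.176 0.097] 0.993
[297 157  19  21 335] [0.615 0.073 0.098] 0.993
[ 395  195   71   64 2725] [ 0.483 -0.225  0.084] 0.993
[214 209  50  21 611] [0.491 0.224 0.105] 0.993
[305 216  14  15 166] [0.484 0.058 0.085] 0.091
[315 305  20   5  83] [0.302 0.026 0.139] 0.163
[ 426  353  186   47 5542] [ 0.321 -0.139  0.64 ] 0.993
```

View pics/crop1.png

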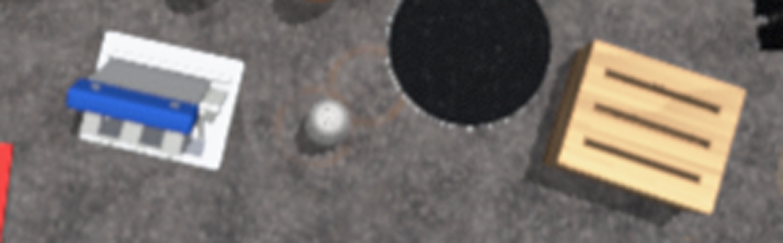

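servo_tool:
  steps:
    - {"tx":1.6,"ty":4.1,"yaw":3.2,"claw":6.0}
    - {"tx":1.6,"ty":4.1,"yaw":3.2}
    - {"tx":1.6,"ty":4.1,"yaw":3.2}
    - {"tx":1.6,"ty":4.1,"yaw":3.2}
    - {"tx":1.6,"ty":4.1,"yaw":3.2}
    - {"tx":1.6,"ty":4.1,"yaw":3.2}
    - {"tx":1.6,"ty":4.1,"yaw":3.2}
    - {"tx":1.6,"ty":4.1,"yaw":3.2}
    - {"tx":1.6,"ty":4.1,"yaw":3.2}
    - {"tx":1.6,"ty":4.1,"yaw":3.2}
    - {"tx":1.6,"ty":4.1,"yaw":3.2}
    - {"tx":1.6,"ty":4.1,"yaw":3.2}
    - {"tx":1.6,"ty":4.1,"yaw":3.2}
    - {"tx":1.6,"ty":4.1,"yaw":3.2}
    - {"tx":1.6,"ty":4.1,"yaw":3.2}
    - {"tx":1.6,"ty":4.1,"yaw":3.2}
    - {"tx":1.6,"ty":4.1,"yaw":3.0}
    - {"tx":1.6,"ty":4.1,"yaw":3.0}
    - {}
    - {}

```text
invalid input at $.steps[0]: expected keys tx, ty, tz, yaw, claw
```

servo_tool:
  steps:
    - {"tx":1.6,"ty":4.1,"tz":0,"yaw":3.2,"claw":6}
    - {"tx":1.6,"ty":4.1,"tz":0,"yaw":3.2,"claw":6}
    - {"tx":1.6,"ty":4.1,"tz":0,"yaw":3.2,"claw":6}
    - {"tx":1.6,"ty":4.1,"tz":0,"yaw":3.2,"claw":6}
    - {"tx":1.6,"ty":4.1,"tz":0,"yaw":3.2,"claw":6}
    - {"tx":1.6,"ty":4.1,"tz":0,"yaw":3.2,"claw":6}
    - {"tx":1.6,"ty":4.1,"tz":0,"yaw":3.2,"claw":6}
    - {"tx":1.6,"ty":4.1,"tz":0,"yaw":3.2,"claw":6}
    - {"tx":1.6,"ty":4.1,"tz":0,"yaw":3.2,"claw":6}
    - {"tx":1.6,"ty":4.1,"tz":0,"yaw":3.2,"claw":6}
    - {"tx":1.6,"ty":4.1,"tz":0,"yaw":3.2,"claw":6}
    - {"tx":1.6,"ty":4.1,"tz":0,"yaw":3.2,"claw":6}
    - {"tx":1.6,"ty":4.1,"tz":0,"yaw":3.2,"claw":6}
    - {"tx":1.6,"ty":4.1,"tz":0,"yaw":3.2,"claw":6}
    - {"tx":1.6,"ty":4.1,"tz":0,"yaw":3.2,"claw":6}
    - {"tx":1.6,"ty":4.1,"tz":0,"yaw":3.2,"claw":6}
    - {"tx":1.6,"ty":4.1,"tz":0,"yaw":3.0,"claw":6}
    - {"tx":1.6,"ty":4.1,"tz":0,"yaw":3.0,"claw":6}
    - {"tx":0,"ty":0,"tz":0,"yaw":0,"claw":6}
    - {"tx":0,"ty":0,"tz":0,"yaw":0,"claw":6}

```text
time_s: 2.1
position: [0.4911, 0.2275, 0.2496]
tool_rot: [[0.191, 0.982, -0.001], [0.982, -0.191, -0.001], [-0.001, -0.001, -1.0]]
ft_force: [-0.2, -0.1, -0.1]
grip_width: 0.0595
gripper_force: 0.0
```

servo_tool:
  steps:
    - {"tx":0,"ty":0,"tz":-3,"yaw":0,"claw":6}
    - {"tx":0,"ty":0,"tz":-3,"yaw":0,"claw":6}
    - {"tx":0,"ty":0,"tz":-3,"yaw":0,"claw":6}
    - {"tx":0,"ty":0,"tz":-2,"yaw":0,"claw":6}
    - {"tx":0,"ty":0,"tz":-1.5,"yaw":0,"claw":6}
    - {"tx":0,"ty":0,"tz":-1.5,"yaw":0,"claw":6}
    - {"tx":0,"ty":0,"tz":-1.5,"yaw":0,"claw":6}
    - {"tx":0,"ty":0,"tz":0,"yaw":0,"claw":6}
    - {"tx":0,"ty":0,"tz":0,"yaw":0,"claw":3.7}
    - {"tx":0,"ty":0,"tz":0,"yaw":0,"claw":3.7}
    - {"tx":0,"ty":0,"tz":0,"yaw":0,"claw":3.7}
    - {"tx":0,"ty":0,"tz":0,"yaw":0,"claw":3.7}
  newtons: 20

```text
time_s: 3.3
position: [0.4915, 0.227, 0.0958]
tool_rot: [[0.192, 0.981, 0.001], [0.981, -0.192, 0.0], [0.0, 0.001, -1.0]]
ft_force: [0.9, 0.6, -0.8]
grip_width: 0.0372
gripper_force: 0.0
```

```bash
python3 - <<'E'
from h import *
im,d,P=cloud("side"); cv2.imwrite("pics/side1.png",cv2.resize(im[150:300,180:340,::-1],None,fx=4,fy=4,interpolation=cv2.INTER_CUBIC))
E
```

```text
(no output)
```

View pics/side1.png

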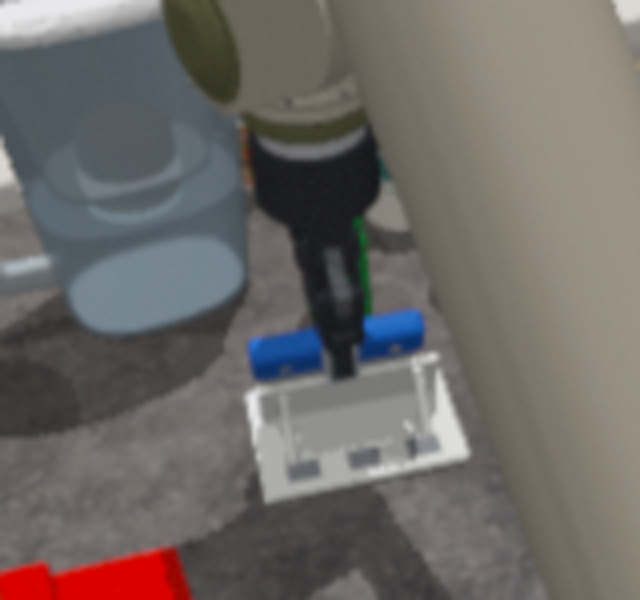

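The crop shows the fingers straddling the handle at about (340,345), and the blade still rests against the stand. Next I push the handle upright, using the stand's lip as the pivot, then close the grip.

servo_tool:
  steps:
    - {"tx":0.6,"ty":-0.12,"tz":0.1,"yaw":0,"claw":3.7}
    - {"tx":0.6,"ty":-0.12,"tz":0.1,"yaw":0,"claw":3.7}
    - {"tx":0.6,"ty":-0.12,"tz":0.1,"yaw":0,"claw":3.7}
    - {"tx":0.6,"ty":-0.12,"tz":0.1,"yaw":0,"claw":3.7}
    - {"tx":0.6,"ty":-0.12,"tz":0,"yaw":0,"claw":3.7}
    - {"tx":0.6,"ty":-0.12,"tz":0,"yaw":0,"claw":3.7}
    - {"tx":0,"ty":0,"tz":0,"yaw":0,"claw":3.7}
    - {"tx":0,"ty":0,"tz":0,"yaw":0,"claw":2.8}
    - {"tx":0,"ty":0,"tz":0,"yaw":0,"claw":2.4}
    - {"tx":0,"ty":0,"tz":0,"yaw":0,"claw":2.0}
    - {"tx":0,"ty":0,"tz":0,"yaw":0,"claw":1.5}
    - {"tx":0,"ty":0,"tz":0,"yaw":0,"claw":1.5}
    - {"tx":0,"ty":0,"tz":0,"yaw":0,"claw":1.5}
  newtons: 40

```text
time_s: 4.65
position: [0.5277, 0.2198, 0.0995]
tool_rot: [[0.192, 0.981, 0.001], [0.981, -0.192, 0.0], [0.0, 0.001, -1.0]]
ft_force: [2.2, -0.2, 0.4]
grip_width: 0.0198
gripper_force: 40.1
```

servo_tool:
  steps:
    - {"tx":0,"ty":0,"tz":1,"yaw":0,"claw":1.5}
    - {"tx":0,"ty":0,"tz":2,"yaw":0,"claw":1.5}
    - {"tx":0,"ty":0,"tz":3,"yaw":0,"claw":1.5}
    - {"tx":0,"ty":0,"tz":3,"yaw":0,"claw":1.5}
    - {"tx":0,"ty":0,"tz":3,"yaw":0,"claw":1.5}
    - {"tx":0,"ty":0,"tz":1,"yaw":0,"claw":1.5}
    - {"tx":-0.4,"ty":-2,"tz":0,"yaw":-0.5,"claw":1.5}
    - {"tx":-0.7,"ty":-4,"tz":0,"yaw":-0.6,"claw":1.5}
    - {"tx":-0.7,"ty":-4,"tz":0,"yaw":-0.6,"claw":1.5}
    - {"tx":-0.7,"ty":-4,"tz":0,"yaw":-0.6,"claw":1.5}
    - {"tx":-0.7,"ty":-4,"tz":0,"yaw":-0.6,"claw":1.5}
    - {"tx":-0.7,"ty":-4,"tz":0,"yaw":-0.6,"claw":1.5}
    - {"tx":-0.7,"ty":-4,"tz":0,"yaw":-0.6,"claw":1.5}
    - {"tx":-0.7,"ty":-4,"tz":0,"yaw":-0.6,"claw":1.5}
    - {"tx":-0.7,"ty":-4,"tz":0,"yaw":-0.6,"claw":1.5}
    - {"tx":-0.7,"ty":-4,"tz":0,"yaw":-0.5,"claw":1.5}
    - {"tx":-0.7,"ty":-4,"tz":0,"yaw":-0.5,"claw":1.5}
    - {"tx":0,"ty":-2,"tz":0,"yaw":0,"claw":1.5}
    - {"tx":0,"ty":0,"tz":0,"yaw":0,"claw":1.5}
    - {"tx":0,"ty":0,"tz":0,"yaw":0,"claw":1.5}
  newtons: 60

```text
time_s: 6.65
position: [0.4529, -0.2197, 0.2285]
tool_rot: [[0.3, 0.954, -0.002], [0.954, -0.3, 0.002], [0.001, -0.002, -1.0]]
ft_force: [-0.2, 0.7, -1.2]
grip_width: 0.0192
gripper_force: 59.8
```

```bash
python3 - <<'E'
from h import *
o=env.observe(); t=o["position"]; print(t.round(4),o["tool_rot"].round(3).tolist(),o["ft_force"].round(2),o["grip_width"])
im,d,P=cloud("side"); im2,d2,P2=cloud("top")
m=handle("top",im2,P2,d2); m&=(abs(P2[...,0]-t[0])<.1)&(abs(P2[...,1]-t[1])<.1)&(P2[...,2]<t[2]+.03)
p=P2[m]; c,a=line(p[:,:2]); s=(p[:,:2]-c)@a
print(len(p)); mid=c+a*np.mean(np.percentile(s,[.5,99.5])); print("mid",mid.round(4),np.ptp(s).round(4),"yaw",np.degrees(np.arctan2(-a[0],a[1])).round(1),"ztop",np.percentile(p[:,2],[10,50,90]).round(4),"off along y",((mid-t[:2])@a).round(4),"across",((mid-t[:2])@[a[1],-a[0]]).round(4))
cv2.imwrite("pics/both2.png",np.hstack([cv2.resize(x[...,::-1],None,fx=2,fy=2,interpolation=cv2.INTER_CUBIC) for x in (im[130:330,330:530],im2[140:340,330:530])]))
E
```

```text
[ 0.4529 -0.2197  0.2285] [[0.3, 0.954, -0.002], [0.954, -0.3, 0.002], [0.001, -0.002, -1.0]] [-0.18  0.68 -1.22] 0.01916355354835807
219
mid [ 0.4634 -0.1853] 0.0422 yaw -14.6 ztop [0.238  0.2426 0.2445] off along y 0.0359 across 0.0014
```

View pics/both2.png

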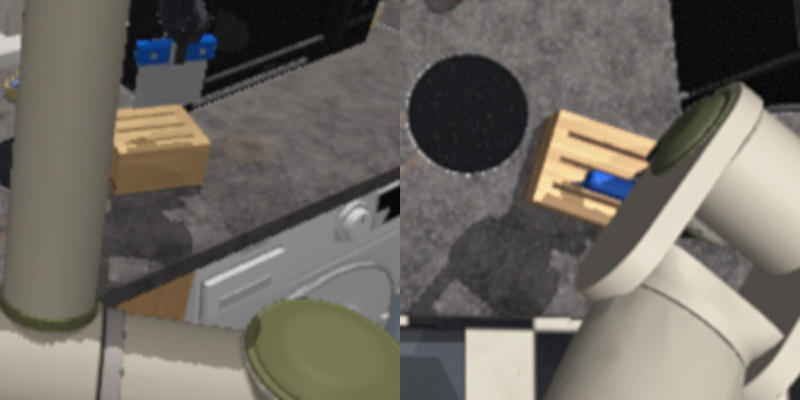

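The left half shows the scraper hanging upright over the block, with the handle from (137,50) to (215,47) and the lower edge near (170,100). The right half shows the arm hiding all but the +y end of the handle. I'll use the side view to measure where the scraper sits in the hand.

```bash
cat > m.py <<'E'
from h import *
def meas(view):
    o=env.observe(); t=o["position"]; y=-o["tool_rot"][:,1]; x=o["tool_rot"][:,1]; a=o["tool_rot"][:,0]
    im,d,P=cloud(view); b=handle(view,im,P,d); r=P-t
    b&=(abs(r@a)<.07)&(abs(r@x)<.03)&(abs(r[...,2])<.04)
    q=r[b]; L,X,Z=q@a,q@x,q[:,2]
    print(view,len(q),"L",np.percentile(L,[.5,99.5]).round(4),"X",np.percentile(X,[5,25,50,75,95]).round(4),"Z",np.percentile(Z,[1,50,99]).round(4))
    g=(~b)&(abs(r@a)<.058)&(abs(r@x)<.03)&(r[...,2]<-.022)&(r[...,2]>-.11)&(P[...,2]>.1)
    q=r[g]
    if len(q)>50:
        Lb,Xb,Zb=q@a,q@x,q[:,2]
        A=np.c_[np.ones(len(q)),Lb,Zb]; k=np.linalg.lstsq(A,Xb,rcond=None)[0]
        print(" blade",len(q),"L",np.percentile(Lb,[1,99]).round(4),"z",np.percentile(Zb,[1,99]).round(4),"X fit c,dL,dZ",k.round(4),"X at edge",(k@[1,0,-.09]).round(4), "res",np.std(Xb-A@k).round(4))
E
python3 -c "
from m import *
meas('side')"
```

```text
side 343 L [-0.0535  0.0569] X [-0.0132 -0.0112 -0.0096 -0.0078  0.0031] Z [-0.0165  0.0018  0.014 ]
 blade 699 L [-0.0482  0.0504] z [-0.0925 -0.0229] X fit c,dL,dZ [-0.0025  0.0003 -0.0068] X at edge -0.0019 res 0.0015
```

servo_tool:
  steps:
    - {"tx":0,"ty":0,"tz":-2,"yaw":0,"claw":1.5}
    - {"tx":0,"ty":0,"tz":-2,"yaw":0,"claw":1.5}
    - {"tx":0,"ty":0,"tz":-1,"yaw":0,"claw":1.5}
    - {"tx":0,"ty":0,"tz":-0.2,"yaw":0,"claw":1.5}
    - {"tx":0,"ty":0,"tz":-0.2,"yaw":0,"claw":1.5}
    - {"tx":0,"ty":0,"tz":-0.2,"yaw":0,"claw":1.5}
    - {"tx":0,"ty":0,"tz":-0.2,"yaw":0,"claw":1.5}
    - {"tx":0,"ty":0,"tz":-0.1,"yaw":0,"claw":1.5}
    - {"tx":0,"ty":0,"tz":-0.1,"yaw":0,"claw":1.5}
    - {"tx":0,"ty":0,"tz":-0.1,"yaw":0,"claw":1.5}
    - {"tx":0,"ty":0,"tz":0,"yaw":0,"claw":1.5}

```text
time_s: 7.9
position: [0.4538, -0.2205, 0.1712]
tool_rot: [[0.299, 0.954, 0.003], [0.954, -0.299, -0.003], [-0.002, 0.003, -1.0]]
ft_force: [-6.1, 3.5, 22.3]
grip_width: 0.0191
gripper_force: 63.3
```

servo_tool:
  steps:
    - {"tx":0,"ty":0,"tz":0.4,"yaw":0,"claw":1.5}
    - {"tx":0,"ty":0,"tz":0.4,"yaw":0,"claw":1.5}
    - {"tx":0,"ty":0,"tz":0,"yaw":0,"claw":1.5}

```text
time_s: 8.2
position: [0.4535, -0.2204, 0.1767]
tool_rot: [[0.299, 0.954, 0.001], [0.954, -0.299, -0.001], [-0.0, 0.001, -1.0]]
ft_force: [0.2, 0.2, -2.0]
grip_width: 0.0193
gripper_force: 59.6
```

```bash
python3 - <<'E'
from m import *
meas('side')
o=env.observe();t=o["position"];print(t.round(4),o["ft_force"].round(1))
im,d,P=cloud("side");cv2.imwrite("pics/s3.png",cv2.resize(im[140:240,370:450,::-1],None,fx=6,fy=6,interpolation=cv2.INTER_CUBIC))
# block slots by side view
M=env.camera_model("side");f=200/np.tan(np.radians(M["fovy"])/2);T=np.array(M["T"])
v,u=np.mgrid[:400,:640];R=np.stack([(u-M["cx"])/f,(v-M["cy"])/f,np.ones_like(u)],-1)@T[:3,:3].T
W=T[:3,3]+R*((.08-T[2,3])/R[...,2])[...,None]
c=np.array([.4839,-.228]);ax=np.array([.954,-.299]);ay=np.array([.299,.954])
bx=(W[...,:2]-c)@ax;by=(W[...,:2]-c)@ay
g=cv2.cvtColor(im,cv2.COLOR_RGB2GRAY).astype(float)
for lo,hi in((-.05,-.02),(-.02,.01),(.01,.05)):
    s=(by>lo)&(by<hi)&(abs(bx)<.065)
    h=np.round(bx[s]*1000/2).astype(int)
    print(lo,[(2*k,int(g[s][h==k].mean())) for k in range(-32,33) if (h==k).any()])
E
```

```text
side 314 L [-0.0527  0.0571] X [-0.0134 -0.0114 -0.0101 -0.0073  0.0029] Z [-0.0156  0.0025  0.0217]
 blade 483 L [-0.0481  0.05  ] z [-0.0761 -0.0233] X fit c,dL,dZ [-0.0026 -0.0035 -0.0076] X at edge -0.0019 res 0.0016
[ 0.4534 -0.2203  0.1764] [-0.4 -0.2 -2.6]
-0.05 [(-64, 104), (-62, 103), (-60, 131), (-58, 107), (-56, 130), (-54, 131), (-52, 109), (-50, 141), (-48, 120), (-46, 109), (-44, 137), (-42, 105), (-40, 113), (-38, 117), (-36, 118), (-34, 126), (-32, 136), (-30, 132), (-28, 131), (-26, 120), (-24, 111), (-22, 97), (-20, 93), (-18, 92), (-16, 91), (-14, 91), (-12, 91), (-10, 92), (-8, 92), (-6, 92), (-4, 92), (-2, 93), (0, 93), (2, 93), (4, 92), (6, 93), (8, 94), (10, 93), (12, 93), (14, 93), (16, 93), (18, 93), (20, 93), (22, 93), (24, 93), (26, 93), (28, 93), (30, 92), (32, 92), (34, 92), (36, 92), (38, 92), (40, 92), (42, 92), (44, 92), (46, 93), (48, 91), (50, 90), (52, 90), (54, 90), (56, 90), (58, 91), (60, 91), (62, 92), (64, 92)]
-0.02 [(-64, 101), (-62, 110), (-60, 119), (-58, 124), (-56, 130), (-54, 132), (-52, 132), (-50, 130), (-48, 130), (-46, 130), (-44, 12
[... 603 characters left out ...]
116), (-58, 123), (-56, 128), (-54, 132), (-52, 132), (-50, 131), (-48, 131), (-46, 130), (-44, 126), (-42, 122), (-40, 116), (-38, 112), (-36, 114), (-34, 108), (-32, 126), (-30, 102), (-28, 123), (-26, 121), (-24, 98), (-22, 108), (-20, 123), (-18, 95), (-16, 122), (-14, 93), (-12, 104), (-10, 125), (-8, 93), (-6, 110), (-4, 108), (-2, 99), (0, 121), (2, 109), (4, 139), (6, 134), (8, 122), (10, 180), (12, 132), (14, 143), (16, 158), (18, 130), (20, 157), (22, 146), (24, 109), (26, 139), (28, 119), (30, 119), (32, 150), (34, 121), (36, 139), (38, 169), (40, 121), (42, 156), (44, 171), (46, 127), (48, 153), (50, 157), (52, 117), (54, 134), (56, 119), (58, 105), (60, 113), (62, 96), (64, 99)]
```

View pics/s3.png

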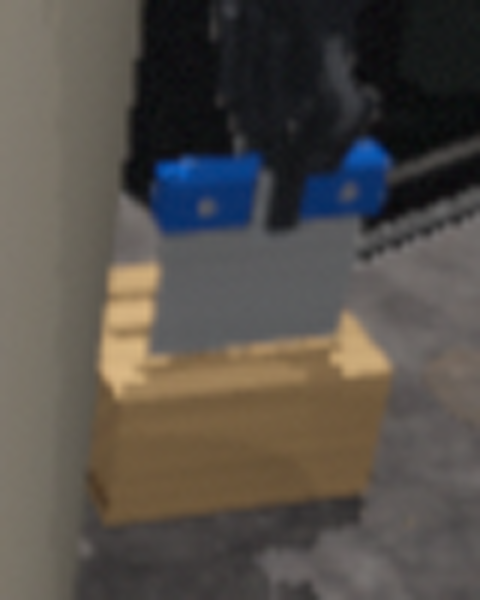

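The crop shows the blade square to the block and just above the near slot, with its lower edge running from (155,352) to (340,335). The contact force pushed towards block -x, so I'll shift that way and feel again.

servo_tool:
  steps:
    - {"tx":-0.17,"ty":0.05,"tz":-0.2,"yaw":0,"claw":1.5}
    - {"tx":0,"ty":0,"tz":-0.2,"yaw":0,"claw":1.5}
    - {"tx":0,"ty":0,"tz":-0.1,"yaw":0,"claw":1.5}
    - {"tx":0,"ty":0,"tz":-0.1,"yaw":0,"claw":1.5}
    - {"tx":0,"ty":0,"tz":-0.1,"yaw":0,"claw":1.5}
    - {"tx":0,"ty":0,"tz":-0.1,"yaw":0,"claw":1.5}
    - {"tx":0,"ty":0,"tz":0,"yaw":0,"claw":1.5}

```text
time_s: 9.0
position: [0.4517, -0.2197, 0.1682]
tool_rot: [[0.299, 0.954, -0.0], [0.954, -0.299, 0.0], [0.0, -0.0, -1.0]]
ft_force: [0.3, 1.0, -2.3]
grip_width: 0.0195
gripper_force: 59.6
```

It's past the mouth with no contact force. I'll continue down gently.

servo_tool:
  steps:
    - {"tx":0,"ty":0,"tz":-0.2,"yaw":0,"claw":1.5}
    - {"tx":0,"ty":0,"tz":-0.2,"yaw":0,"claw":1.5}
    - {"tx":0,"ty":0,"tz":-0.2,"yaw":0,"claw":1.5}
    - {"tx":0,"ty":0,"tz":-0.2,"yaw":0,"claw":1.5}
    - {"tx":0,"ty":0,"tz":-0.2,"yaw":0,"claw":1.5}
    - {"tx":0,"ty":0,"tz":-0.2,"yaw":0,"claw":1.5}
    - {"tx":0,"ty":0,"tz":-0.2,"yaw":0,"claw":1.5}
    - {"tx":0,"ty":0,"tz":-0.2,"yaw":0,"claw":1.5}
    - {"tx":0,"ty":0,"tz":-0.2,"yaw":0,"claw":1.5}
    - {"tx":0,"ty":0,"tz":0,"yaw":0,"claw":1.5}

```text
time_s: 10.0
position: [0.4516, -0.2196, 0.15]
tool_rot: [[0.299, 0.954, -0.0], [0.954, -0.299, 0.0], [0.0, -0.0, -1.0]]
ft_force: [-0.5, 0.3, -2.6]
grip_width: 0.0191
gripper_force: 59.6
```

servo_tool:
  steps:
    - {"tx":0,"ty":0,"tz":-0.2,"yaw":0,"claw":1.5}
    - {"tx":0,"ty":0,"tz":-0.2,"yaw":0,"claw":1.5}
    - {"tx":0,"ty":0,"tz":-0.1,"yaw":0,"claw":1.5}
    - {"tx":0,"ty":0,"tz":-0.1,"yaw":0,"claw":1.5}
    - {"tx":0,"ty":0,"tz":-0.1,"yaw":0,"claw":1.5}
    - {"tx":0,"ty":0,"tz":-0.1,"yaw":0,"claw":1.5}
    - {"tx":0,"ty":0,"tz":-0.1,"yaw":0,"claw":1.5}
    - {"tx":0,"ty":0,"tz":-0.1,"yaw":0,"claw":1.5}
    - {"tx":0,"ty":0,"tz":0,"yaw":0,"claw":1.5}

```text
time_s: 10.9
position: [0.4517, -0.2197, 0.1402]
tool_rot: [[0.299, 0.954, -0.0], [0.954, -0.299, 0.0], [0.0, -0.0, -1.0]]
ft_force: [0.0, 0.1, -1.4]
grip_width: 0.0193
gripper_force: 59.6
```

servo_tool:
  steps:
    - {"tx":0,"ty":0,"tz":-0.1,"yaw":0,"claw":1.5}
    - {"tx":0,"ty":0,"tz":-0.1,"yaw":0,"claw":1.5}
    - {"tx":0,"ty":0,"tz":-0.1,"yaw":0,"claw":1.5}
    - {"tx":0,"ty":0,"tz":0,"yaw":0,"claw":1.5}

```text
time_s: 11.3
position: [0.4516, -0.2197, 0.1372]
tool_rot: [[0.299, 0.954, -0.0], [0.954, -0.299, 0.0], [0.0, -0.0, -1.0]]
ft_force: [-0.2, -0.3, -2.2]
grip_width: 0.0189
gripper_force: 59.6
```

It's past the shallow bottom with no resistance, so the near slot is the deep one. Lowering on.

servo_tool:
  steps:
    - {"tx":0,"ty":0,"tz":-0.2,"yaw":0,"claw":1.5}
    - {"tx":0,"ty":0,"tz":-0.2,"yaw":0,"claw":1.5}
    - {"tx":0,"ty":0,"tz":-0.2,"yaw":0,"claw":1.5}
    - {"tx":0,"ty":0,"tz":-0.2,"yaw":0,"claw":1.5}
    - {"tx":0,"ty":0,"tz":-0.2,"yaw":0,"claw":1.5}
    - {"tx":0,"ty":0,"tz":-0.2,"yaw":0,"claw":1.5}
    - {"tx":0,"ty":0,"tz":-0.2,"yaw":0,"claw":1.5}
    - {"tx":0,"ty":0,"tz":-0.2,"yaw":0,"claw":1.5}
    - {"tx":0,"ty":0,"tz":-0.2,"yaw":0,"claw":1.5}
    - {"tx":0,"ty":0,"tz":-0.2,"yaw":0,"claw":1.5}
    - {"tx":0,"ty":0,"tz":-0.1,"yaw":0,"claw":1.5}
    - {"tx":0,"ty":0,"tz":-0.1,"yaw":0,"claw":1.5}
    - {"tx":0,"ty":0,"tz":0,"yaw":0,"claw":1.5}

```text
time_s: 12.6
position: [0.4517, -0.2197, 0.1152]
tool_rot: [[0.299, 0.954, -0.0], [0.954, -0.299, 0.0], [0.0, -0.0, -1.0]]
ft_force: [0.0, 0.3, -1.6]
grip_width: 0.0191
gripper_force: 59.6
```

servo_tool:
  steps:
    - {"tx":0,"ty":0,"tz":-0.1,"yaw":0,"claw":1.5}
    - {"tx":0,"ty":0,"tz":-0.1,"yaw":0,"claw":1.5}
    - {"tx":0,"ty":0,"tz":-0.1,"yaw":0,"claw":1.5}
    - {"tx":0,"ty":0,"tz":0,"yaw":0,"claw":1.5}

```text
time_s: 13.0
position: [0.4518, -0.2198, 0.1134]
tool_rot: [[0.299, 0.954, 0.001], [0.954, -0.299, -0.001], [-0.001, 0.001, -1.0]]
ft_force: [-3.4, 0.4, 10.6]
grip_width: 0.019
gripper_force: 61.5
```

It's seated: 10 N upward at the expected depth. Release, then retreat straight up.

servo_tool:
  steps:
    - {"tx":0,"ty":0,"tz":0.1,"yaw":0,"claw":1.5}
    - {"tx":0,"ty":0,"tz":0,"yaw":0,"claw":2.2}
    - {"tx":0,"ty":0,"tz":0,"yaw":0,"claw":3}
    - {"tx":0,"ty":0,"tz":0,"yaw":0,"claw":5}
    - {"tx":0,"ty":0,"tz":0,"yaw":0,"claw":5}
    - {"tx":0,"ty":0,"tz":0,"yaw":0,"claw":5}
    - {"tx":0,"ty":0,"tz":0,"yaw":0,"claw":5}
    - {"tx":0,"ty":0,"tz":1,"yaw":0,"claw":5}
    - {"tx":0,"ty":0,"tz":2,"yaw":0,"claw":5}
    - {"tx":0,"ty":0,"tz":3,"yaw":0,"claw":5}
    - {"tx":0,"ty":0,"tz":3,"yaw":0,"claw":5}
    - {"tx":0,"ty":0,"tz":3,"yaw":0,"claw":5}
    - {"tx":0,"ty":0,"tz":3,"yaw":0,"claw":5}
    - {"tx":0,"ty":0,"tz":0,"yaw":0,"claw":5}
    - {"tx":0,"ty":0,"tz":0,"yaw":0,"claw":5}

```text
time_s: 14.5
position: [0.4516, -0.2196, 0.2639]
tool_rot: [[0.299, 0.954, 0.001], [0.954, -0.299, -0.001], [-0.0, 0.001, -1.0]]
ft_force: [-0.2, 1.0, -0.8]
grip_width: 0.0497
gripper_force: 0.0
```

```bash
python3 - <<'E'
from h import *
im,d,P=cloud("side"); b=handle("side",im,P,d)&(abs(P[...,0]-.452)<.06)&(abs(P[...,1]+.22)<.08)
print(b.sum(),np.percentile(P[b],[1,50,99],axis=0).round(4),env.observe()["ft_force"].round(1),env.observe()["grip_width"])
cv2.imwrite("pics/s4.png",im[...,::-1])
E
```

```text
375 [[ 0.4258 -0.2677  0.0986]
 [ 0.4443 -0.2145  0.1185]
 [ 0.4668 -0.1634  0.1267]] [-0.4  0.1  0.5] 0.0499957580935902
```

View pics/s4.png

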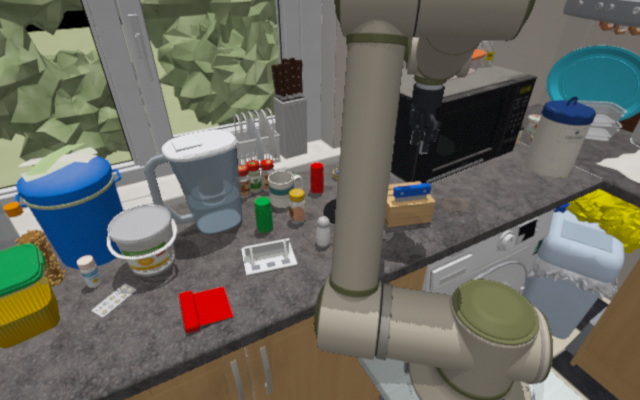

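The scraper sits home in the block with its handle at (410,191), its top about 47 mm above the block as expected. The salt shaker (323,230), jar (297,205) and mug (281,187) still stand where they were, and the gripper is clear.

```bash
python3 -c "
from rig import env
print(env.close_job())"
```

```text
the job is handed in; nothing more can be done
None
```

The scraper is fully home, blade down, in the near slot (the deep one) and released, the bystanders were left standing, and the job is handed in at about 15 s; on the first try the blade touched the slot rim at about 22 N before I shifted it.

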